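# Turn the seasoning row round into the second rack

### The job

A left-handed cook takes over the table: move the four seasonings from the full wooden rack into the empty one in reverse order, so that the leftmost in the old rack (as seen from the robot) becomes the rightmost in the new one, and so on along the row. Each must end standing upright on the floor of its own compartment; do not knock any of them over on the way.

Things in the scene. Friction and masses are not known exactly. Their poses are not given: they have to be found in the camera images.
- red_jar_mid (a point): Glass spice jar with red cap, round, 45 mm across, 106 mm high (body 42 mm, cap 45 mm over the top 21 mm). Its point is at its centre, half-way up; z is its upright axis. It stands upright and loose on its cork disc, its underside 11 mm over the table (8 mm once in the empty rack). 110 g or so.
- white_jar_mid (a point): Spice jar with white/clear cap and green wrapper, round, 47 mm across, 98 mm high (cap 46 mm over the top 21 mm). Its point is at its centre, half-way up; z is its upright axis. It stands upright and loose on its cork disc, its underside 11 mm over the table (8 mm once in the empty rack). 110 g or so.
- dropper_mid (a point): Small brown dropper bottle with black rubber top: round body 33 mm across up to 70 mm over its underside, then a collar 24 mm across up to 77 mm, then a 12 mm rubber teat up to its full height of 102 mm. Its point is at its centre, half-way up; z is its upright axis. It stands upright and loose on its cork disc, its underside 11 mm over the table (8 mm once in the empty rack). 70 g or so.
- shaker_mid (a point): Plain steel salt shaker, round, 42 mm across, 90 mm high, the shoulder narrowing over the top 10 mm. Its point is at its centre, half-way up; z is its upright axis. It stands upright and loose on its cork disc, its underside 11 mm over the table (8 mm once in the empty rack). 120 g or so.
- full_rack: Rack that is full at the start, a container on a cork disc in each compartment: low wooden tray 90 (x) by 324 mm (y, to the robot's left), 22 mm high, fixed; origin under its centre. Four compartments 66 by 66 mm inside, centres at x = 0, y = +117, +39, -39, -117 mm; walls 12 mm thick, 22 mm high; floor 8 mm over the table.
- empty_rack: Rack that is empty at the start (no discs; it may be the nearer or the farther one): low wooden tray 90 (x) by 324 mm (y, to the robot's left), 22 mm high, fixed; origin under its centre. Four compartments 66 by 66 mm inside, centres at x = 0, y = +117, +39, -39, -117 mm; walls 12 mm thick, 22 mm high; floor 8 mm over the table.
- disc_red_jar: Thin cork disc, 56 mm across, 3 mm thick, fixed to the floor of the full rack under the red-capped jar; it stays behind and so marks the compartment where that container stood at the start. Origin at the centre of its underside.
- disc_white_jar: Thin cork disc, 56 mm across, 3 mm thick, fixed to the floor of the full rack under the white-capped jar; it stays behind and so marks the compartment where that container stood at the start. Origin at the centre of its underside.
- disc_dropper: Thin cork disc, 56 mm across, 3 mm thick, fixed to the floor of the full rack under the dropper bottle; it stays behind and so marks the compartment where that container stood at the start. Origin at the centre of its underside.
- disc_shaker: Thin cork disc, 56 mm across, 3 mm thick, fixed to the floor of the full rack under the salt shaker; it stays behind and so marks the compartment where that container stood at the start. Origin at the centre of its underside.

How it is judged:
By the outcome, as a careful person would: the job done as asked, in the order asked, and still so for the second after the job is handed in, with the robot touching nothing.
It also fails if it takes over 104 s, if anything falls off the work surface, if the arm or the gripper's body presses on something with over 40 N, if the wrist force passes 120 N, or if a joint passes its speed limit or range.

### The arm

A 6-joint arm with a two-finger parallel gripper is mounted at the origin on the work surface; the furniture and walls round the work are solid. World frame = base frame: x ahead of the robot, y to its left, z up, the work surface at z = 0. Lengths are in m, angles in rad, forces in N, time in s.
With the tool pointing down it reaches from about 0.35 to 0.775 m from the base axis. Payload 7.3 kg.
Tool frame: the origin (TCP) lies at the very end of the fingers, on their centre line; the grasp point (between the pads) lies 19 mm behind it (pinch_z is the distance from the TCP to the grasp point, in m); z points along the fingers, y is the line along which they close (so a half turn about z gives the same grasp; the last joint's range is limited). The gripper opens to 92 mm and grips with 3 to 60 N. Pads are 19 mm wide; open, the fingers measure 130 mm over their backs; the gripper's body (75 mm by 190 mm) begins 47 mm behind the grasp point.
Start: joints at [0.979, 0.342, 1.524, -0, 1.275, -0.146], TCP at [0.226, 0.474, 0.227] pointing down, gripper open.
Joint ranges: [-2.53, 2.53], [-0.77, 2.02], [0.04, 2.7], [-1, 4.14], [0.28, 2.66], [-3.11, 3.11]. Speed limits (rad/s): [2.57, 2.57, 3.14, 3.14, 3.14, 3.14].

### API

Orientations are given as [roll, pitch, yaw] about the fixed x, y, z axes, in that order (R = Rz(yaw) Ry(pitch) Rx(roll)).
In Python, from cell import * gives the robot as it stands.
- The arm moves only by the tool arm_command, never from a script. Its arguments are lists of equal length, an entry for each row: "fingers": the gripper command: -1 is fully open, 1 is shut, values between are in proportion; "travel": the shift along the tool's x, y, z in m, a list of three; "dr": the turn, a rotation vector about the tool's x, y, z in degrees, a list of three. In form: {"fingers": [fingers, ...], "travel": [[x, y, z], ...], "dr": [[wx, wy, wz], ...]}. A call has 1 to 8 rows; each row is the pose to reach, as a shift and turn from the pose commanded when the call began, along the tool's axes at that moment; what a row does not reach only later rows make up. A row lasts 1/12 s, in which the tool goes at most 41.7 mm and 7.16 degrees, less where a joint would pass 70% of its speed; a pose out of reach is approached as far as the arm can. A call with a gripper value outside its range is refused whole. The fingers move at their own pace and stop on an object; "squeeze" is the grip in N (left out, the last holds). Time passes only in rows, so rows that repeat a pose let the fingers close. It gives the time, the measured TCP pose, the force, the opening and the grip force at its end, in the units of the state.
- observe(): the state, without advancing time (a new reading comes with each control period).
- read_camera(name): name is "scene" or "top" or "wrist"; returns a dict with "color" (384x512x3 uint8, blue, green, red), "z_map" (384x512 float32, m along the optical axis (not along the pixel's ray), 0 where there is no reading), "fx", "fy", "cx", "cy" (pixels), "R" (3x3) and "t" (3): a world point X has camera coordinates R X + t. Camera axes: x right, y down, z forward; pixel columns grow to the right and rows downward; lengths in m; the calibration is good to about 2 mm. A picture is of the moment at which its call begins.
- hand_in(): hands the job in; it is judged then, once.
The state is a dict: "time": time; "qpos": joint angles; "qvel": joint speeds; "joint_efforts": joint torques, N m; "tool_pos": TCP position; "tool_rot": TCP orientation; "contact_force": force on the tool from outside, world axes, zero at the start; "torque": the same for the moment, N m; "opening": finger opening in m; "grip_force": force on a finger pad.
Only numpy, scipy, OpenCV 4.12 (cv2) and the standard library are available. Lean on these libraries where they do the work, as an engineer would, in place of code of your own. Each camera call takes 0.05 s, during which the arm holds its last target. There are 200 camera calls.

## Working session

There is one attempt and no reset: what is moved stays moved. The work goes in short steps, Python scripts to look and compute and a tool call to move; the robot and the scene stay as the last step left them, time stands still between calls to the robot, and variables do not carry over. Pictures are saved under pics/ and viewed, at most 14 in all, crops included, and the job is handed in when it is done.

Besides the shell and the picture viewer there is one more tool, called after "Call:" as name(argument=value, ...) on one line, values as JSON. arm_command: Moves the arm, as the interface text tells. Its arguments: {"type":"object","properties":{"fingers":{"type":"array","items":{"type":"number"}},"travel":{"type":"array","items":{"type":"array","items":{"type":"number"}}},"dr":{"type":"array","items":{"type":"array","items":{"type":"number"}}},"squeeze":{"type":"number"}},"required":["fingers","travel","dr"]}

```bash
mkdir -p pics; ls
python3 - <<'E'
from cell import *
import cv2,numpy as np
s=observe(); print(s)
for n in ("top","scene"):
    c=read_camera(n); cv2.imwrite(f"pics/{n}0.png",c["color"]); np.savez(f"{n}0.npz",**c)
    print(n,c["fx"],c["cx"],c["cy"],np.round(c["R"],3).tolist(),np.round(c["t"],3))
E
```

```text
pics
{'time': 0.0, 'qpos': array([ 9.79007476e-01,  3.42706121e-01,  1.52501712e+00, -5.50305172e-06,
        1.27537432e+00, -1.45987425e-01]), 'qvel': array([ 6.94672790e-05, -1.46404585e-03, -2.17472081e-03, -1.91164463e-04,
        4.14157972e-04, -1.13376100e-04]), 'joint_efforts': array([-5.41553181e-04, -4.31243491e+01, -2.44224930e+01,  7.16901803e-02,
        5.59424073e-02, -1.41549922e-04]), 'tool_pos': array([0.22611989, 0.47336528, 0.22605353]), 'tool_rot': array([-3.14010298e+00, -2.13712436e-04,  2.69579268e+00]), 'contact_force': array([ 0.13578428,  0.16782386, -0.36853404]), 'torque': array([-0.06275763,  0.03495083,  0.01908564]), 'grip_force': 0.0, 'opening': 0.09191719993778356}
top 486.1220118589067 259.0916768732067 197.8846616854763 [[0.1, -0.995, -0.004], [-0.97, -0.097, -0.221], [0.22, 0.026, -0.975]] [-0.07   0.558  0.887]
scene 436.3811569730961 255.55674576763903 192.75561181849838 [[0.83, -0.558, 0.007], [-0.37, -0.558, -0.743], [0.418, 0.614, -0.67]] [-0.464  0.235  0.749]
```

View pics/top0.png

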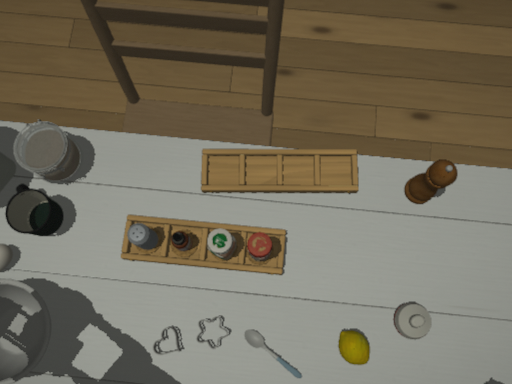

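View pics/scene0.png

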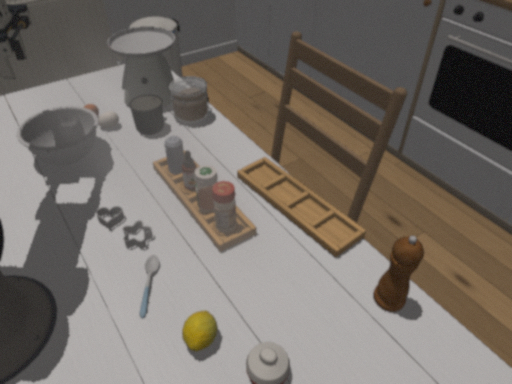

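The top view has +x up and +y to the left. The full rack is the nearer one, at about (204,244), and holds, left to right, the shaker (140,236), dropper (180,241), white jar (220,241) and red jar (260,246). The empty rack is at about (280,171), and a chair stands behind it.

```bash
cat > h.py <<'E'
import numpy as np,cv2
def world(c):
    z=c["z_map"]; v,u=np.indices(z.shape)
    P=np.stack([(u-c["cx"])/c["fx"]*z,(v-c["cy"])/c["fy"]*z,z],-1)-c["t"]
    W=P@c["R"]; W[z==0]=np.nan
    return W
def cast(c,uv,h):
    uv=np.atleast_2d(np.asarray(uv,float))
    d=np.c_[(uv[:,0]-float(c["cx"]))/float(c["fx"]),(uv[:,1]-float(c["cy"]))/float(c["fy"]),np.ones(len(uv))]@c["R"]
    o=-c["R"].T@c["t"]
    return o+d*((h-o[2])/d[:,2])[:,None]
E
python3 - <<'E'
from h import *
c=dict(np.load("top0.npz")); W=world(c)
hsv=cv2.cvtColor(c["color"],cv2.COLOR_BGR2HSV)
for name,(x0,y0,x1,y1) in dict(full=(115,205,295,285),empty=(190,140,370,200)).items():
    m=np.zeros(hsv.shape[:2],np.uint8); m[y0:y1,x0:x1]=1
    m&=(cv2.inRange(hsv,(8,90,60),(28,255,255))>0).astype(np.uint8)
    if name=="empty": m&=(W[...,2]>-.02).astype(np.uint8)
    m2=m&(W[...,2]>.015).astype(np.uint8)&(W[...,2]<.03).astype(np.uint8)
    for mm in (m,m2):
        v,u=np.nonzero(mm); P=cast(c,np.c_[u,v],.022)[:,:2].astype(np.float32)
        print(name,len(P),cv2.minAreaRect(P))
    cv2.imwrite(f"pics/m_{name}.png",m2*255)
for n in ("top","scene"):
    c=dict(np.load(n+"0.npz")); W=world(c)
    m=((W[...,2]>.06)&(W[...,2]<.13)&(W[...,0]>.3)&(W[...,0]<.62)&(abs(W[...,1]-.07)<.25)).astype(np.uint8)
    k,l,st,_=cv2.connectedComponentsWithStats(m)
    for i in range(1,k):
        if st[i,4]>25:
            Q=W[l==i]; top=np.percentile(Q[:,2],97); T=Q[Q[:,2]>top-.008]
            print(n,st[i],"top",top.round(3),(T[:,:2].min(0)+T[:,:2].max(0)).round(3)/2,np.ptp(T[:,:2],axis=0).round(3))
c=dict(np.load("top0.npz"));W=world(c)
q=W[0:130,80:300].reshape(-1,3); q=q[q[:,2]>.05]; print("chair",len(q),np.nanmin(q,0),np.nanmax(q,0))
E
```

```text
full 4921 ((0.4663351774215698, 0.08883045613765717), (0.08897365629673004, 0.321710467338562), 0.16441534459590912)
full 2704 ((0.46687304973602295, 0.08883199095726013), (0.0878978967666626, 0.321710467338562), 0.16441534459590912)
empty 6621 ((0.6367449760437012, -0.05336421728134155), (0.09568650275468826, 0.33259230852127075), 5.2946295738220215)
empty 2629 ((0.6351600289344788, -0.04852971434593201), (0.09008018672466278, 0.32248759269714355), 5.4807844161987305)
top [128 223  25  24 463] top 0.102 [0.466 0.202] [0.037 0.037]
top [207 228  29  30 623] top 0.111 [0.467  0.0485] [0.045 0.045]
top [171 231  18  17 245] top 0.11 [0.466  0.1295] [0.012 0.012]
top [248 232  25  28 532] top 0.119 [ 0.4665 -0.024 ] [0.043 0.043]
scene [164 136  20  22 355] top 0.101 [0.465  0.1995] [0.039 0.036]
scene [ 182  150   54   67 1538] top 0.118 [0.4645 0.042 ] [0.043 0.179]
chair 2969 [ 0.93015124 -0.02454358  0.05003043] [0.95650318 0.40233415 0.14161731]
```

Yaw and poses are clear, so I'll go above the shaker first. With tool yaw at 90°, the fingers close along world x, clear of the neighbouring containers.

Call:
arm_command(fingers=[-1, -1, -1, -1, -1, -1, -1, -1], travel=[[-0.033, -0.014, 0.0], [-0.066, -0.028, 0.0], [-0.1, -0.042, 0.0], [-0.133, -0.056, 0.0], [-0.167, -0.07, 0.0], [-0.2, -0.084, 0.0], [-0.233, -0.098, 0.0], [-0.266, -0.112, 0.0]], dr=[[0, 0, 7], [0, 0, 14], [0, 0, 21], [0, 0, 28], [0, 0, 35], [0, 0, 42], [0, 0, 49], [0, 0, 56]], squeeze=20)

```text
time: 0.77
tool_pos: [0.4187, 0.2564, 0.2265]
tool_rot: [-3.141, 0.0, 1.712]
contact_force: [-0.3, 1.8, 0.2]
opening: 0.0919
grip_force: 0.0
```

Call:
arm_command(fingers=[-1, -1, -1, -1], travel=[[-0.032, 0.02, 0.0], [-0.063, 0.0394, 0.0], [-0.063, 0.0394, 0.0], [-0.063, 0.0394, 0.0]], dr=[[0, 0, 4.2], [0, 0, 8.46], [0, 0, 8.46], [0, 0, 8.46]])

```text
time: 1.1
tool_pos: [0.467, 0.2, 0.2261]
tool_rot: [-3.14, 0.0, 1.568]
contact_force: [-0.9, 0.9, -0.3]
opening: 0.0918
grip_force: 0.0
```

Run:
```python
from cell import *
from h import *
s=observe(); print(s["time"],s["tool_pos"],s["tool_rot"],s["qpos"].round(2))
c=read_camera("wrist"); cv2.imwrite("pics/w1.png",c["color"]); np.savez("w1.npz",**c)
W=world(c)
m=((W[...,2]>.06)&(W[...,2]<.13)&(W[...,0]>.3)&(W[...,0]<.62)).astype(np.uint8)
k,l,st,_=cv2.connectedComponentsWithStats(m)
for i in range(1,k):
    if st[i,4]>60:
        Q=W[l==i]; top=np.percentile(Q[:,2],97); T=Q[Q[:,2]>top-.008]
        print(st[i],"top",top.round(3),((T[:,:2].min(0)+T[:,:2].max(0))/2).round(4),np.ptp(T[:,:2],axis=0).round(3))
```

```text
1.1 [0.4669644  0.19997272 0.22610559] [-3.14037542e+00  1.52400538e-04  1.56755873e+00] [0.25 0.31 1.57 0.   1.26 0.26]
[ 66   0  36  27 459] top 0.084 [0.3159 0.3504] [0.032 0.021]
[ 237  153   42   45 1489] top 0.1 [0.4674 0.2025] [0.039 0.038]
[244 220  29  38 785] top 0.11 [0.4677 0.1294] [0.012 0.012]
[ 237  301   43   30 1164] top 0.109 [0.4673 0.0522] [0.044 0.037]
```

View pics/w1.png

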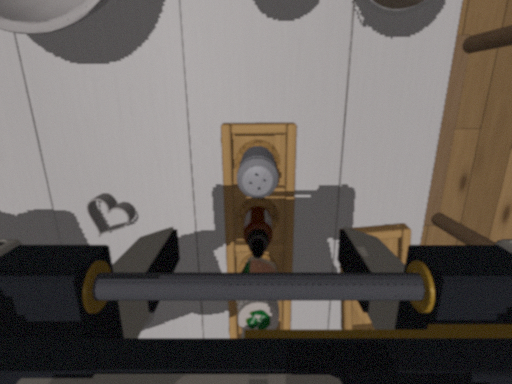

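The wrist view shows the shaker at (258,178), between the finger lines, at world (0.467, 0.2025). Next I descend and close.

Call:
arm_command(fingers=[-1, -1, -1, -1, -1, -1, -1, -1], travel=[[0.002, 0, 0.03], [0.002, 0, 0.06], [0.002, 0, 0.09], [0.002, 0, 0.12], [0.002, 0, 0.15], [0.002, 0, 0.17], [0.002, 0, 0.181], [0.002, 0, 0.181]], dr=[[0, 0, 0], [0, 0, 0], [0, 0, 0], [0, 0, 0], [0, 0, 0], [0, 0, 0], [0, 0, 0], [0, 0, 0]])

```text
time: 1.82
tool_pos: [0.4635, 0.2043, 0.0433]
tool_rot: [-3.136, 0.001, 1.574]
contact_force: [-0.8, -0.0, -0.3]
opening: 0.0917
grip_force: 0.0
```

Call:
arm_command(fingers=[-0.2, 0.0, 0.2, 0.5, 1, 1, 1, 1], travel=[[0, 0, 0], [0, 0, 0], [0, 0, 0], [0, 0, 0], [0, 0, 0], [0, 0, 0], [0, 0, 0], [0, 0, 0]], dr=[[0, 0, 0], [0, 0, 0], [0, 0, 0], [0, 0, 0], [0, 0, 0], [0, 0, 0], [0, 0, 0], [0, 0, 0]], squeeze=20)

```text
time: 2.48
tool_pos: [0.4664, 0.2034, 0.0459]
tool_rot: [3.141, -0.0, 1.571]
contact_force: [-0.6, -0.1, 0.3]
opening: 0.0428
grip_force: 0.0
```

Call:
arm_command(fingers=[1, 1, 1, 1], travel=[[0, 0, 0], [0, 0, 0], [0, 0, 0], [0, 0, 0]], dr=[[0, 0, 0], [0, 0, 0], [0, 0, 0], [0, 0, 0]])

```text
time: 2.82
tool_pos: [0.4663, 0.2034, 0.0458]
tool_rot: [3.142, -0.0, 1.571]
contact_force: [-1.1, -0.2, 2.3]
opening: 0.0415
grip_force: 20.0
```

Call:
arm_command(fingers=[1, 1, 1, 1, 1, 1, 1, 1], travel=[[0, 0, -0.01], [0, 0, -0.025], [0, 0, -0.045], [0, 0, -0.07], [0, 0, -0.095], [0, 0, -0.12], [0, 0, -0.135], [0, 0, -0.14]], dr=[[0, 0, 0], [0, 0, 0], [0, 0, 0], [0, 0, 0], [0, 0, 0], [0, 0, 0], [0, 0, 0], [0, 0, 0]])

```text
time: 3.48
tool_pos: [0.4674, 0.2038, 0.1889]
tool_rot: [3.137, -0.001, 1.571]
contact_force: [1.2, 0.8, -2.5]
opening: 0.0411
grip_force: 20.0
```

Call:
arm_command(fingers=[1, 1, 1, 1, 1, 1, 1, 1], travel=[[-0.009, 0.0044, 0], [-0.028, 0.0136, 0], [-0.055, 0.0268, 0], [-0.082, 0.04, 0], [-0.109, 0.053, 0], [-0.136, 0.066, 0], [-0.163, 0.079, 0], [-0.19, 0.092, 0]], dr=[[0, 0, 0], [0, 0, 0], [0, 0, 0], [0, 0, 0], [0, 0, 0], [0, 0, 0], [0, 0, 0], [0, 0, 0]])

```text
time: 4.15
tool_pos: [0.5579, 0.0113, 0.1839]
tool_rot: [-3.138, -0.0, 1.57]
contact_force: [0.6, -0.1, -1.1]
opening: 0.0415
grip_force: 20.0
```

Call:
arm_command(fingers=[1, 1, 1, 1, 1, 1, 1, 1], travel=[[-0.027, 0.013, 0], [-0.054, 0.026, 0], [-0.081, 0.039, 0], [-0.108, 0.052, 0], [-0.135, 0.065, 0], [-0.16, 0.078, 0], [-0.174, 0.085, 0], [-0.18, 0.088, 0]], dr=[[0, 0, 0], [0, 0, 0], [0, 0, 0], [0, 0, 0], [0, 0, 0], [0, 0, 0], [0, 0, 0], [0, 0, 0]])

```text
time: 4.82
tool_pos: [0.6459, -0.1698, 0.183]
tool_rot: [-3.138, -0.001, 1.568]
contact_force: [-0.8, 0.1, -2.9]
opening: 0.0413
grip_force: 20.0
```

Run:
```python
from cell import *
from h import *
c=read_camera("wrist"); cv2.imwrite("pics/w2.png",c["color"]); np.savez("w2.npz",**c)
s=observe(); print(s["tool_pos"],s["grip_force"])
# rack top points, from both views
for c in (c,read_camera("top")):
    W=world(c); hsv=cv2.cvtColor(c["color"],cv2.COLOR_BGR2HSV)
    m=(cv2.inRange(hsv,(8,90,50),(28,255,255))>0)&(W[...,2]>.016)&(W[...,2]<.03)&(abs(W[...,0]-.636)<.08)&(abs(W[...,1]+.05)<.2)
    print(m.sum(),cv2.minAreaRect(W[m][:,:2].astype(np.float32)))
cv2.imwrite("pics/t2.png",c["color"])
```

```text
[ 0.64593535 -0.16953543  0.18321347] 19.98735016746423
6359 ((0.6440039277076721, -0.10495089739561081), (0.08967610448598862, 0.20976611971855164), 5.3753228187561035)
1328 ((0.6288506984710693, 0.02463269978761673), (0.08939212560653687, 0.17719393968582153), 5.0552754402160645)
```

View pics/w2.png

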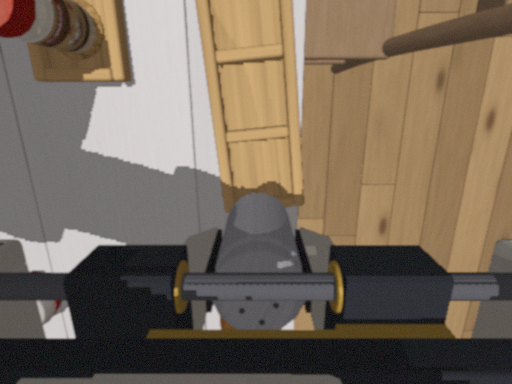

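The wrist view shows the shaker at (258,250) over the right end of the empty rack. The rack's right wall is hidden beneath it and the neighbouring compartment is at (260,165). The rack pose agrees with the first measurement, so I lower now.

Call:
arm_command(fingers=[1, 1, 1, 1, 1, 1, 1, 1], travel=[[0.001, 0.001, 0.015], [0.001, 0.001, 0.04], [0.001, 0.001, 0.065], [0.001, 0.001, 0.09], [0.001, 0.001, 0.11], [0.001, 0.001, 0.122], [0.001, 0.001, 0.131], [0.001, 0.001, 0.136]], dr=[[0, 0, 0], [0, 0, 0], [0, 0, 0], [0, 0, 0], [0, 0, 0], [0, 0, 0], [0, 0, 0], [0, 0, 0]])

```text
time: 5.58
tool_pos: [0.6469, -0.1647, 0.0488]
tool_rot: [-3.14, -0.001, 1.572]
contact_force: [0.0, 0.2, -1.5]
opening: 0.0417
grip_force: 20.0
```

Call:
arm_command(fingers=[1, 1, 1, 1, 1, 1], travel=[[0, 0, 0.002], [0, 0, 0.004], [0, 0, 0.005], [0, 0, 0.0055], [0, 0, 0.006], [0, 0, 0.006]], dr=[[0, 0, 0], [0, 0, 0], [0, 0, 0], [0, 0, 0], [0, 0, 0], [0, 0, 0]])

```text
time: 6.08
tool_pos: [0.6475, -0.1657, 0.0441]
tool_rot: [3.141, 0.0, 1.571]
contact_force: [-0.8, 0.6, -2.0]
opening: 0.0413
grip_force: 20.0
```

Call:
arm_command(fingers=[1, 1, 1], travel=[[0, 0, 0.001], [0, 0, 0.0015], [0, 0, 0.0015]], dr=[[0, 0, 0], [0, 0, 0], [0, 0, 0]])

```text
time: 6.33
tool_pos: [0.6475, -0.1656, 0.0428]
tool_rot: [3.141, 0.0, 1.571]
contact_force: [-0.3, 0.3, 3.1]
opening: 0.0417
grip_force: 20.0
```

Call:
arm_command(fingers=[0.1, 0, -0.2, -0.5, -1, -1, -1, -1], travel=[[0, 0, 0], [0, 0, 0], [0, 0, 0], [0, 0, 0], [0, 0, 0], [0, 0, 0], [0, 0, 0], [0, 0, -0.01]], dr=[[0, 0, 0], [0, 0, 0], [0, 0, 0], [0, 0, 0], [0, 0, 0], [0, 0, 0], [0, 0, 0], [0, 0, 0]])

```text
time: 7.0
tool_pos: [0.646, -0.165, 0.0504]
tool_rot: [-3.138, -0.002, 1.571]
contact_force: [-0.8, -0.7, -0.2]
opening: 0.0812
grip_force: 0.0
```

Call:
arm_command(fingers=[-1, -1, -1, -1, -1, -1, -1, -1], travel=[[0, 0, -0.015], [0, 0, -0.045], [0, 0, -0.08], [0, 0, -0.115], [0, 0, -0.14], [0.02, -0.012, -0.15], [0.05, -0.03, -0.15], [0.08, -0.049, -0.15]], dr=[[0, 0, 0], [0, 0, 0], [0, 0, 0], [0, 0, 0], [0, 0, 0], [0, 0, 0], [0, 0, 0], [0, 0, 0]])

```text
time: 7.67
tool_pos: [0.5982, -0.0855, 0.2039]
tool_rot: [3.138, 0.001, 1.569]
contact_force: [0.4, 1.0, -0.1]
opening: 0.092
grip_force: 0.0
```

Call:
arm_command(fingers=[-1, -1, -1, -1, -1, -1, -1, -1], travel=[[0.03, -0.018, 0], [0.06, -0.036, 0], [0.09, -0.055, 0], [0.12, -0.073, 0], [0.15, -0.091, 0], [0.18, -0.11, 0], [0.205, -0.125, 0], [0.215, -0.131, 0]], dr=[[0, 0, 0], [0, 0, 0], [0, 0, 0], [0, 0, 0], [0, 0, 0], [0, 0, 0], [0, 0, 0], [0, 0, 0]])

```text
time: 8.33
tool_pos: [0.4653, 0.1321, 0.2032]
tool_rot: [3.141, -0.001, 1.573]
contact_force: [0.6, 0.1, 0.5]
opening: 0.0918
grip_force: 0.0
```

Call:
arm_command(fingers=[-1, -1, -1], travel=[[0, 0, 0], [0, 0, 0], [0, 0, 0]], dr=[[0, 0, 0], [0, 0, 0], [0, 0, 0]])

```text
time: 8.58
tool_pos: [0.4683, 0.1285, 0.2025]
tool_rot: [3.14, 0.0, 1.57]
contact_force: [0.9, 0.4, 0.5]
opening: 0.0917
grip_force: 0.0
```

```bash
cat > look.py <<'E'
from cell import *
from h import *
import sys
s=observe(); print(s["time"],s["tool_pos"],s["tool_rot"])
for n in ("top","wrist"):
    c=read_camera(n); cv2.imwrite(f"pics/{n}_{sys.argv[1]}.png",c["color"]); W=world(c)
    m=((W[...,2]>.06)&(W[...,2]<.125)&(W[...,0]>.4)&(W[...,0]<.7)&(abs(W[...,1])<.25)).astype(np.uint8)
    k,l,st,_=cv2.connectedComponentsWithStats(m)
    for i in range(1,k):
        if st[i,4]>100:
            Q=W[l==i]; top=np.percentile(Q[:,2],97); T=Q[Q[:,2]>top-.008]
            print(n,st[i],"top",top.round(3),((T[:,:2].min(0)+T[:,:2].max(0))/2).round(4),np.ptp(T[:,:2],axis=0).round(3))
E
python3 look.py 3
```

```text
8.5833 [0.46825769 0.12854108 0.20254772] [3.14044098e+00 3.44338924e-04 1.57016089e+00]
top [329 150  24  24 429] top 0.099 [ 0.648  -0.1653] [0.037 0.039]
top [207 228  29  30 622] top 0.111 [0.4667 0.0484] [0.044 0.044]
top [174 231  15  17 215] top 0.11 [0.466  0.1274] [0.011 0.008]
top [248 232  25  28 538] top 0.12 [ 0.4664 -0.0243] [0.042 0.042]
wrist [240 163  33  37 899] top 0.11 [0.4677 0.1289] [0.012 0.013]
wrist [ 232  229   50   43 1803] top 0.109 [0.4678 0.0593] [0.045 0.023]
wrist [ 235  301   44   37 1241] top 0.117 [ 0.4662 -0.0112] [0.04  0.018]
```

The shaker stands upright at (0.648, -0.165). The dropper is at (0.467, 0.129), straight below the tool.

Call:
arm_command(fingers=[-1, -1, -1, -1, -1, -1, -1, -1], travel=[[0, 0, 0.02], [0, 0, 0.05], [0, 0, 0.08], [0, 0, 0.105], [0, 0, 0.125], [0, 0, 0.14], [0, 0, 0.148], [0, 0, 0.15]], dr=[[0, 0, 0], [0, 0, 0], [0, 0, 0], [0, 0, 0], [0, 0, 0], [0, 0, 0], [0, 0, 0], [0, 0, 0]])

```text
time: 9.35
tool_pos: [0.467, 0.1286, 0.0508]
tool_rot: [-3.139, 0.0, 1.569]
contact_force: [0.4, 0.6, 0.6]
opening: 0.0916
grip_force: 0.0
```

Call:
arm_command(fingers=[0, 0.1, 0.2, 0.3, 0.4, 0.6, 1, 1], travel=[[0, 0, 0], [0, 0, 0], [0, 0, 0], [0, 0, 0], [0, 0, 0], [0, 0, 0], [0, 0, 0], [0, 0, 0]], dr=[[0, 0, 0], [0, 0, 0], [0, 0, 0], [0, 0, 0], [0, 0, 0], [0, 0, 0], [0, 0, 0], [0, 0, 0]], squeeze=20)

```text
time: 10.02
tool_pos: [0.4674, 0.1295, 0.0524]
tool_rot: [3.141, -0.0, 1.571]
contact_force: [-0.3, -0.1, -0.2]
opening: 0.0435
grip_force: 0.0
```

Call:
arm_command(fingers=[1, 1, 1, 1, 1, 1], travel=[[0, 0, 0], [0, 0, 0], [0, 0, 0], [0, 0, 0], [0, 0, 0], [0, 0, 0]], dr=[[0, 0, 0], [0, 0, 0], [0, 0, 0], [0, 0, 0], [0, 0, 0], [0, 0, 0]])

```text
time: 10.52
tool_pos: [0.4673, 0.1294, 0.0522]
tool_rot: [-3.142, -0.0, 1.571]
contact_force: [-0.4, 0.4, 0.0]
opening: 0.0317
grip_force: 20.0
```

Call:
arm_command(fingers=[1, 1, 1, 1, 1, 1, 1, 1], travel=[[0, 0, -0.01], [0, 0, -0.025], [0, 0, -0.045], [0, 0, -0.07], [0, 0, -0.095], [0, 0, -0.12], [0, 0, -0.135], [0, 0, -0.14]], dr=[[0, 0, 0], [0, 0, 0], [0, 0, 0], [0, 0, 0], [0, 0, 0], [0, 0, 0], [0, 0, 0], [0, 0, 0]])

```text
time: 11.18
tool_pos: [0.4685, 0.1296, 0.1948]
tool_rot: [3.137, -0.001, 1.571]
contact_force: [-0.3, -0.7, -0.8]
opening: 0.0317
grip_force: 20.0
```

Call:
arm_command(fingers=[1, 1, 1, 1, 1, 1, 1, 1], travel=[[-0.007, 0.0056, 0], [-0.02, 0.016, 0], [-0.038, 0.03, 0], [-0.057, 0.045, 0], [-0.076, 0.06, 0], [-0.095, 0.075, 0], [-0.114, 0.09, 0], [-0.132, 0.105, 0]], dr=[[0, 0, 0], [0, 0, 0], [0, 0, 0], [0, 0, 0], [0, 0, 0], [0, 0, 0], [0, 0, 0], [0, 0, 0]])

```text
time: 11.85
tool_pos: [0.5724, -0.0043, 0.19]
tool_rot: [-3.138, -0.0, 1.57]
contact_force: [0.3, 1.0, -1.4]
opening: 0.0316
grip_force: 20.0
```

Call:
arm_command(fingers=[1, 1, 1, 1, 1, 1, 1, 1], travel=[[-0.018, 0.014, 0], [-0.036, 0.028, 0], [-0.053, 0.042, 0], [-0.068, 0.054, 0], [-0.078, 0.062, 0], [-0.084, 0.067, 0], [-0.086, 0.068, 0], [-0.086, 0.068, 0]], dr=[[0, 0, 0], [0, 0, 0], [0, 0, 0], [0, 0, 0], [0, 0, 0], [0, 0, 0], [0, 0, 0], [0, 0, 0]])

```text
time: 12.52
tool_pos: [0.6399, -0.089, 0.1907]
tool_rot: [-3.139, -0.001, 1.57]
contact_force: [0.0, 0.1, -0.7]
opening: 0.0313
grip_force: 20.0
```

Call:
arm_command(fingers=[1, 1, 1, 1, 1, 1, 1, 1], travel=[[0, 0, 0.015], [0, 0, 0.04], [0, 0, 0.065], [0, 0, 0.09], [0, 0, 0.11], [0, 0, 0.125], [0, 0, 0.133], [0, 0, 0.137]], dr=[[0, 0, 0], [0, 0, 0], [0, 0, 0], [0, 0, 0], [0, 0, 0], [0, 0, 0], [0, 0, 0], [0, 0, 0]])

```text
time: 13.18
tool_pos: [0.6393, -0.0877, 0.0538]
tool_rot: [-3.139, -0.001, 1.572]
contact_force: [-0.8, -0.0, -1.2]
opening: 0.0318
grip_force: 20.0
```

Call:
arm_command(fingers=[1, 1, 1, 1, 1, 1, 1, 1], travel=[[0, 0, 0.001], [0, 0, 0.002], [0, 0, 0.003], [0, 0, 0.004], [0, 0, 0.005], [0, 0, 0.005], [0, 0, 0.005], [0, 0, 0.005]], dr=[[0, 0, 0], [0, 0, 0], [0, 0, 0], [0, 0, 0], [0, 0, 0], [0, 0, 0], [0, 0, 0], [0, 0, 0]])

```text
time: 13.85
tool_pos: [0.6404, -0.0886, 0.0504]
tool_rot: [3.141, -0.0, 1.571]
contact_force: [0.5, -0.4, -0.1]
opening: 0.0316
grip_force: 20.0
```

Call:
arm_command(fingers=[1, 1, 1], travel=[[0, 0, 0.001], [0, 0, 0.0015], [0, 0, 0.0015]], dr=[[0, 0, 0], [0, 0, 0], [0, 0, 0]])

```text
time: 14.1
tool_pos: [0.6405, -0.0886, 0.0492]
tool_rot: [3.141, 0.0, 1.571]
contact_force: [-0.3, 0.5, 3.4]
opening: 0.0315
grip_force: 20.0
```

Call:
arm_command(fingers=[0.3, 0.2, 0, -0.4, -1, -1, -1, -1], travel=[[0, 0, 0], [0, 0, 0], [0, 0, 0], [0, 0, 0], [0, 0, 0], [0, 0, 0], [0, 0, 0], [0, 0, -0.005]], dr=[[0, 0, 0], [0, 0, 0], [0, 0, 0], [0, 0, 0], [0, 0, 0], [0, 0, 0], [0, 0, 0], [0, 0, 0]])

```text
time: 14.77
tool_pos: [0.6396, -0.0884, 0.0528]
tool_rot: [-3.14, -0.001, 1.571]
contact_force: [-0.6, 0.0, -0.3]
opening: 0.0721
grip_force: 0.0
```

Call:
arm_command(fingers=[-1, -1, -1, -1, -1, -1, -1, -1], travel=[[0, 0, -0.015], [0, 0, -0.045], [0, 0, -0.08], [0, 0, -0.115], [0, 0, -0.145], [0.014, -0.018, -0.155], [0.034, -0.043, -0.155], [0.057, -0.072, -0.155]], dr=[[0, 0, 0], [0, 0, 0], [0, 0, 0], [0, 0, 0], [0, 0, 0], [0, 0, 0], [0, 0, 0], [0, 0, 0]])

```text
time: 15.43
tool_pos: [0.5684, -0.0318, 0.2099]
tool_rot: [3.138, 0.001, 1.569]
contact_force: [0.5, 0.9, 0.2]
opening: 0.092
grip_force: 0.0
```

Call:
arm_command(fingers=[-1, -1, -1, -1, -1, -1, -1, -1], travel=[[0.023, -0.029, 0], [0.046, -0.058, 0], [0.065, -0.082, 0], [0.076, -0.096, 0], [0.08, -0.101, 0], [0.08, -0.101, 0], [0.08, -0.101, 0], [0.08, -0.101, 0]], dr=[[0, 0, 0], [0, 0, 0], [0, 0, 0], [0, 0, 0], [0, 0, 0], [0, 0, 0], [0, 0, 0], [0, 0, 0]])

```text
time: 16.1
tool_pos: [0.4685, 0.0477, 0.2089]
tool_rot: [3.141, 0.0, 1.57]
contact_force: [1.2, 0.1, 0.0]
opening: 0.0918
grip_force: 0.0
```

```bash
python3 look.py 4
```

```text
16.1 [0.46848827 0.04771188 0.20886053] [3.14055544e+00 2.26737131e-04 1.57006323e+00]
top [330 150  23  24 432] top 0.099 [ 0.6477 -0.166 ] [0.037 0.037]
top [293 155  16  18 222] top 0.108 [ 0.6385 -0.088 ] [0.011 0.012]
top [248 232  25  28 534] top 0.119 [ 0.4666 -0.0242] [0.043 0.043]
wrist [ 230  153   53   62 2523] top 0.109 [0.4675 0.048 ] [0.045 0.045]
wrist [ 233  222   47   50 1959] top 0.117 [ 0.4676 -0.0158] [0.044 0.026]
```

Shaker and dropper both stand upright in the new rack. The white jar is at (0.467, 0.048), directly below the tool.

Call:
arm_command(fingers=[-1, -1, -1, -1, -1, -1, -1, -1], travel=[[0, 0, 0.02], [0, 0, 0.05], [0, 0, 0.08], [0, 0, 0.105], [0, 0, 0.127], [0, 0, 0.142], [0, 0, 0.151], [0, 0, 0.153]], dr=[[0, 0, 0], [0, 0, 0], [0, 0, 0], [0, 0, 0], [0, 0, 0], [0, 0, 0], [0, 0, 0], [0, 0, 0]])

```text
time: 16.87
tool_pos: [0.4668, 0.0481, 0.0541]
tool_rot: [-3.139, -0.0, 1.57]
contact_force: [-1.0, 0.2, 1.0]
opening: 0.0918
grip_force: 0.0
```

Call:
arm_command(fingers=[-0.2, -0.1, 0, 0.1, 0.2, 0.5, 1, 1], travel=[[0, 0, 0], [0, 0, 0], [0, 0, 0], [0, 0, 0], [0, 0, 0], [0, 0, 0], [0, 0, 0], [0, 0, 0]], dr=[[0, 0, 0], [0, 0, 0], [0, 0, 0], [0, 0, 0], [0, 0, 0], [0, 0, 0], [0, 0, 0], [0, 0, 0]], squeeze=20)

```text
time: 17.53
tool_pos: [0.4674, 0.0485, 0.056]
tool_rot: [3.141, -0.0, 1.571]
contact_force: [-1.2, 0.3, 2.8]
opening: 0.0506
grip_force: 20.0
```

Call:
arm_command(fingers=[1, 1, 1, 1, 1], travel=[[0, 0, 0], [0, 0, 0], [0, 0, 0], [0, 0, 0], [0, 0, 0]], dr=[[0, 0, 0], [0, 0, 0], [0, 0, 0], [0, 0, 0], [0, 0, 0]])

```text
time: 17.95
tool_pos: [0.4674, 0.0485, 0.056]
tool_rot: [3.141, -0.0, 1.571]
contact_force: [-1.3, -0.2, 5.5]
opening: 0.0506
grip_force: 20.0
```

The opening is 50.6 mm where I expected 47, so I'll look before lifting.

Run:
```python
from cell import *
from h import *
s=observe(); print(s["contact_force"],s["torque"],s["opening"])
a=read_camera("wrist")["color"]; b=read_camera("scene")["color"]
cv2.imwrite("pics/w5.png",np.hstack([a[100:384,130:400],cv2.resize(b[110:260,130:290],None,fx=1.893,fy=1.893)[:284]]))
```

```text
[-1.32180263 -0.19504669  5.52137478] [-0.07552363  0.26824606 -0.03958084] 0.05057910445348215
```

View pics/w5.png

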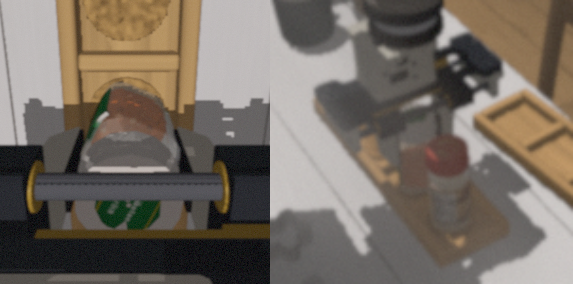

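The wrist crop shows the jar between the fingers with its cap around (130,165) and its body up at (130,110). I can't tell whether it leans, so I'll check the tilt of the cap plane from depth.

Run:
```python
from cell import *
from h import *
for n in ("wrist","top"):
    c=read_camera(n); W=world(c)
    m=(np.hypot(W[...,0]-.467,W[...,1]-.0485)<.021)&(W[...,2]>.095)&(W[...,2]<.119)
    Q=W[m]; print(n,len(Q))
    if len(Q)<50: continue
    print(np.percentile(Q[:,2],[5,25,50,75,95]).round(4))
    T=Q[abs(Q[:,2]-np.median(Q[:,2]))<.004]
    A=np.c_[T[:,:2]-T[:,:2].mean(0),np.ones(len(T))]
    print("slopes deg",np.degrees(np.linalg.lstsq(A,T[:,2],rcond=None)[0][:2]).round(1),T.mean(0).round(4))
    # body side widths by height
    for h in (.035,.045,.06,.075,.085,.095):
        B=W[(abs(W[...,2]-h)<.004)&(np.hypot(W[...,0]-.467,W[...,1]-.0485)<.035)]
        if len(B)>5: print(h,len(B),B[:,:2].min(0).round(4),B[:,:2].max(0).round(4))
```

```text
wrist 3729
[0.1041 0.1077 0.1081 0.1085 0.1091]
slopes deg [ 0.2 -1.1] [0.4671 0.0485 0.1081]
0.035 279 [0.4433 0.0485] [0.4952 0.0737]
0.045 318 [0.4435 0.0491] [0.4951 0.0737]
0.06 602 [0.4335 0.0494] [0.5004 0.0738]
0.075 961 [0.4336 0.0461] [0.5005 0.0741]
0.085 926 [0.4336 0.0467] [0.5004 0.0731]
0.095 1361 [0.4334 0.0381] [0.5004 0.072 ]
top 0
```

The cap is level and the visible body measures about 50 mm, so the jar is upright and simply a bit wider than stated. I'll lift it and carry it over.

Call:
arm_command(fingers=[1, 1, 1, 1, 1, 1, 1, 1], travel=[[0, 0, -0.006], [0, 0, -0.018], [0, 0, -0.038], [0, 0, -0.063], [0, 0, -0.09], [0, 0, -0.115], [0, 0, -0.13], [0, 0, -0.135]], dr=[[0, 0, 0], [0, 0, 0], [0, 0, 0], [0, 0, 0], [0, 0, 0], [0, 0, 0], [0, 0, 0], [0, 0, 0]])

```text
time: 18.82
tool_pos: [0.4685, 0.0484, 0.1934]
tool_rot: [3.137, 0.0, 1.571]
contact_force: [0.5, 0.2, -0.3]
opening: 0.051
grip_force: 20.0
```

Call:
arm_command(fingers=[1, 1, 1, 1, 1, 1, 1, 1], travel=[[-0.004, 0.011, 0], [-0.012, 0.033, 0], [-0.022, 0.061, 0], [-0.033, 0.091, 0], [-0.044, 0.121, 0], [-0.053, 0.146, 0], [-0.058, 0.16, 0], [-0.06, 0.166, 0]], dr=[[0, 0, 0], [0, 0, 0], [0, 0, 0], [0, 0, 0], [0, 0, 0], [0, 0, 0], [0, 0, 0], [0, 0, 0]])

```text
time: 19.48
tool_pos: [0.6344, -0.0126, 0.1886]
tool_rot: [-3.14, -0.0, 1.57]
contact_force: [-0.8, -0.6, -1.1]
opening: 0.0504
grip_force: 20.0
```

Call:
arm_command(fingers=[1, 1, 1], travel=[[0, 0, 0], [0, 0, 0], [0, 0, 0]], dr=[[0, 0, 0], [0, 0, 0], [0, 0, 0]])

```text
time: 19.73
tool_pos: [0.6322, -0.011, 0.1904]
tool_rot: [-3.14, -0.0, 1.571]
contact_force: [0.3, 0.3, -0.7]
opening: 0.0506
grip_force: 20.0
```

Run:
```python
from cell import *
from h import *
a=read_camera("wrist")["color"]; b=read_camera("scene")["color"]
cv2.imwrite("pics/w6.png",np.hstack([a[100:384,130:400],cv2.resize(b[80:230,180:340],None,fx=1.893,fy=1.893)[:284]]))
```

```text
(no output)
```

View pics/w6.png

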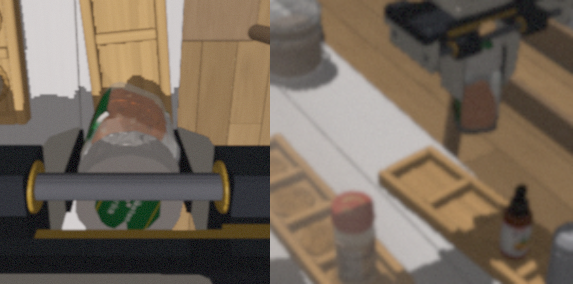

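The jar hangs upright in the fingers, at (475,105) in the scene half, over the empty second-from-left compartment. Dropper and shaker stand to its right. Lowering.

Call:
arm_command(fingers=[1, 1, 1, 1, 1, 1, 1, 1], travel=[[0, 0, 0.015], [0, 0, 0.04], [0, 0, 0.065], [0, 0, 0.09], [0, 0, 0.108], [0, 0, 0.12], [0, 0, 0.128], [0, 0, 0.132]], dr=[[0, 0, 0], [0, 0, 0], [0, 0, 0], [0, 0, 0], [0, 0, 0], [0, 0, 0], [0, 0, 0], [0, 0, 0]])

```text
time: 20.5
tool_pos: [0.633, -0.0114, 0.0583]
tool_rot: [-3.141, -0.0, 1.571]
contact_force: [0.1, 0.0, -1.0]
opening: 0.0507
grip_force: 20.0
```

Call:
arm_command(fingers=[1, 1, 1, 1, 1, 1, 1, 1], travel=[[0, 0, 0.001], [0, 0, 0.002], [0, 0, 0.003], [0, 0, 0.004], [0, 0, 0.0045], [0, 0, 0.005], [0, 0, 0.005], [0, 0, 0.005]], dr=[[0, 0, 0], [0, 0, 0], [0, 0, 0], [0, 0, 0], [0, 0, 0], [0, 0, 0], [0, 0, 0], [0, 0, 0]])

```text
time: 21.17
tool_pos: [0.6333, -0.0115, 0.0538]
tool_rot: [3.141, -0.0, 1.571]
contact_force: [0.2, 0.4, -0.7]
opening: 0.0503
grip_force: 20.0
```

Call:
arm_command(fingers=[1, 1, 1, 1], travel=[[0, 0, 0.0005], [0, 0, 0.001], [0, 0, 0.0015], [0, 0, 0.0015]], dr=[[0, 0, 0], [0, 0, 0], [0, 0, 0], [0, 0, 0]])

```text
time: 21.5
tool_pos: [0.6334, -0.0116, 0.0531]
tool_rot: [3.141, 0.0, 1.571]
contact_force: [-2.6, -0.4, 5.4]
opening: 0.0508
grip_force: 20.0
```

Call:
arm_command(fingers=[-0.15, -0.2, -0.3, -0.5, -1, -1, -1, -1], travel=[[0, 0, 0], [0, 0, 0], [0, 0, 0], [0, 0, 0], [0, 0, 0], [0, 0, 0], [0, 0, 0], [0, 0, -0.005]], dr=[[0, 0, 0], [0, 0, 0], [0, 0, 0], [0, 0, 0], [0, 0, 0], [0, 0, 0], [0, 0, 0], [0, 0, 0]])

```text
time: 22.17
tool_pos: [0.6326, -0.0114, 0.0564]
tool_rot: [-3.14, -0.0, 1.571]
contact_force: [-0.6, 0.4, -0.2]
opening: 0.0881
grip_force: 0.0
```

Call:
arm_command(fingers=[-1, -1, -1, -1, -1, -1, -1, -1], travel=[[0, 0, -0.015], [0, 0, -0.045], [0, 0, -0.08], [0, 0, -0.115], [0, 0, -0.14], [0, -0.012, -0.15], [-0.002, -0.035, -0.15], [-0.005, -0.065, -0.15]], dr=[[0, 0, 0], [0, 0, 0], [0, 0, 0], [0, 0, 0], [0, 0, 0], [0, 0, 0], [0, 0, 0], [0, 0, 0]])

```text
time: 22.83
tool_pos: [0.5689, -0.0166, 0.2084]
tool_rot: [3.138, 0.0, 1.571]
contact_force: [-0.1, -0.3, -0.1]
opening: 0.0917
grip_force: 0.0
```

Call:
arm_command(fingers=[-1, -1, -1, -1, -1, -1, -1, -1], travel=[[-0.002, -0.032, 0], [-0.004, -0.062, 0], [-0.006, -0.085, 0], [-0.008, -0.097, 0], [-0.008, -0.101, 0], [-0.008, -0.101, 0], [-0.008, -0.101, 0], [-0.008, -0.101, 0]], dr=[[0, 0, 0], [0, 0, 0], [0, 0, 0], [0, 0, 0], [0, 0, 0], [0, 0, 0], [0, 0, 0], [0, 0, 0]])

```text
time: 23.5
tool_pos: [0.4683, -0.0246, 0.2073]
tool_rot: [3.141, 0.0, 1.571]
contact_force: [0.4, -0.5, -0.5]
opening: 0.0914
grip_force: 0.0
```

```bash
python3 look.py 7
```

```text
23.5 [ 0.46829624 -0.02458207  0.20734036] [3.14076029e+00 2.53735089e-06 1.57084111e+00]
top [330 150  23  24 430] top 0.099 [ 0.6467 -0.1653] [0.038 0.038]
wrist [ 394  141   78   61 3325] top 0.106 [ 0.6345 -0.0119] [0.046 0.045]
wrist [ 231  157   51   62 2476] top 0.118 [ 0.4676 -0.0249] [0.043 0.043]
wrist [400 222  37  27 681] top 0.088 [ 0.6399 -0.0837] [0.023 0.012]
```

White is upright in its new compartment. The red jar is at (0.4675, -0.025), directly below.

Call:
arm_command(fingers=[-1, -1, -1, -1, -1, -1, -1, -1], travel=[[0, 0, 0.02], [0, 0, 0.05], [0, 0, 0.08], [0, 0, 0.103], [0, 0, 0.122], [0, 0, 0.136], [0, 0, 0.144], [0, 0, 0.1465]], dr=[[0, 0, 0], [0, 0, 0], [0, 0, 0], [0, 0, 0], [0, 0, 0], [0, 0, 0], [0, 0, 0], [0, 0, 0]])

```text
time: 24.27
tool_pos: [0.4669, -0.0243, 0.0593]
tool_rot: [-3.139, -0.001, 1.571]
contact_force: [0.0, 0.4, 0.4]
opening: 0.0919
grip_force: 0.0
```

Call:
arm_command(fingers=[-0.1, 0, 0.1, 0.2, 0.3, 0.5, 1, 1], travel=[[0, 0, 0], [0, 0, 0], [0, 0, 0], [0, 0, 0], [0, 0, 0], [0, 0, 0], [0, 0, 0], [0, 0, 0]], dr=[[0, 0, 0], [0, 0, 0], [0, 0, 0], [0, 0, 0], [0, 0, 0], [0, 0, 0], [0, 0, 0], [0, 0, 0]], squeeze=20)

```text
time: 24.93
tool_pos: [0.4672, -0.0245, 0.0608]
tool_rot: [3.142, -0.0, 1.571]
contact_force: [-0.9, -0.3, -0.2]
opening: 0.0439
grip_force: 20.0
```

Call:
arm_command(fingers=[1, 1, 1, 1, 1], travel=[[0, 0, 0], [0, 0, 0], [0, 0, 0], [0, 0, 0], [0, 0, 0]], dr=[[0, 0, 0], [0, 0, 0], [0, 0, 0], [0, 0, 0], [0, 0, 0]])

```text
time: 25.35
tool_pos: [0.4673, -0.0246, 0.0608]
tool_rot: [3.142, -0.0, 1.571]
contact_force: [-1.8, 0.2, 2.9]
opening: 0.0444
grip_force: 20.0
```

Call:
arm_command(fingers=[1, 1, 1, 1, 1, 1, 1, 1], travel=[[0, 0, -0.006], [0, 0, -0.018], [0, 0, -0.038], [0, 0, -0.063], [0, 0, -0.09], [0, 0, -0.115], [0, 0, -0.13], [0, 0, -0.135]], dr=[[0, 0, 0], [0, 0, 0], [0, 0, 0], [0, 0, 0], [0, 0, 0], [0, 0, 0], [0, 0, 0], [0, 0, 0]])

```text
time: 26.02
tool_pos: [0.4685, -0.0247, 0.1984]
tool_rot: [3.137, 0.001, 1.571]
contact_force: [0.4, 0.2, -0.8]
opening: 0.0438
grip_force: 20.0
```

Call:
arm_command(fingers=[1, 1, 1, 1, 1, 1, 1, 1], travel=[[0.006, 0.01, 0], [0.018, 0.031, 0], [0.034, 0.058, 0], [0.05, 0.086, 0], [0.066, 0.114, 0], [0.08, 0.138, 0], [0.088, 0.152, 0], [0.0915, 0.158, 0]], dr=[[0, 0, 0], [0, 0, 0], [0, 0, 0], [0, 0, 0], [0, 0, 0], [0, 0, 0], [0, 0, 0], [0, 0, 0]])

```text
time: 26.68
tool_pos: [0.6266, 0.0689, 0.1929]
tool_rot: [-3.139, -0.001, 1.572]
contact_force: [-0.5, -0.3, -1.9]
opening: 0.0442
grip_force: 20.0
```

Call:
arm_command(fingers=[1, 1, 1], travel=[[0, 0, 0], [0, 0, 0], [0, 0, 0]], dr=[[0, 0, 0], [0, 0, 0], [0, 0, 0]])

```text
time: 26.93
tool_pos: [0.6243, 0.0665, 0.1952]
tool_rot: [-3.14, 0.0, 1.57]
contact_force: [-1.2, -0.3, -1.8]
opening: 0.0439
grip_force: 20.0
```

Call:
arm_command(fingers=[1, 1, 1, 1, 1, 1, 1, 1], travel=[[0, 0, 0.015], [0, 0, 0.04], [0, 0, 0.065], [0, 0, 0.09], [0, 0, 0.108], [0, 0, 0.12], [0, 0, 0.128], [0, 0, 0.132]], dr=[[0, 0, 0], [0, 0, 0], [0, 0, 0], [0, 0, 0], [0, 0, 0], [0, 0, 0], [0, 0, 0], [0, 0, 0]])

```text
time: 27.6
tool_pos: [0.6249, 0.0665, 0.0633]
tool_rot: [-3.141, -0.0, 1.57]
contact_force: [0.4, 0.2, -1.2]
opening: 0.0438
grip_force: 20.0
```

Call:
arm_command(fingers=[1, 1, 1, 1, 1, 1, 1, 1], travel=[[0, 0, 0.001], [0, 0, 0.002], [0, 0, 0.003], [0, 0, 0.004], [0, 0, 0.005], [0, 0, 0.0055], [0, 0, 0.006], [0, 0, 0.006]], dr=[[0, 0, 0], [0, 0, 0], [0, 0, 0], [0, 0, 0], [0, 0, 0], [0, 0, 0], [0, 0, 0], [0, 0, 0]])

```text
time: 28.27
tool_pos: [0.6254, 0.067, 0.0579]
tool_rot: [3.141, -0.0, 1.571]
contact_force: [-0.9, -0.9, -0.0]
opening: 0.0439
grip_force: 20.0
```

Call:
arm_command(fingers=[1, 1, 1], travel=[[0, 0, 0.0005], [0, 0, 0.001], [0, 0, 0.001]], dr=[[0, 0, 0], [0, 0, 0], [0, 0, 0]])

```text
time: 28.52
tool_pos: [0.6254, 0.067, 0.0578]
tool_rot: [3.141, -0.0, 1.571]
contact_force: [-2.6, -0.2, 6.7]
opening: 0.0439
grip_force: 20.0
```

Call:
arm_command(fingers=[0, -0.1, -0.2, -0.5, -1, -1, -1, -1], travel=[[0, 0, 0], [0, 0, 0], [0, 0, 0], [0, 0, 0], [0, 0, 0], [0, 0, 0], [0, 0, 0], [0, 0, -0.005]], dr=[[0, 0, 0], [0, 0, 0], [0, 0, 0], [0, 0, 0], [0, 0, 0], [0, 0, 0], [0, 0, 0], [0, 0, 0]])

```text
time: 29.18
tool_pos: [0.6246, 0.0669, 0.0608]
tool_rot: [-3.14, -0.0, 1.571]
contact_force: [-1.0, -0.1, -0.4]
opening: 0.0837
grip_force: 0.0
```

Call:
arm_command(fingers=[-1, -1, -1, -1, -1, -1, -1, -1], travel=[[0, 0, -0.015], [0, 0, -0.045], [0, 0, -0.08], [0, 0, -0.115], [0, 0, -0.14], [0, -0.02, -0.15], [0, -0.05, -0.15], [0, -0.08, -0.15]], dr=[[0, 0, 0], [0, 0, 0], [0, 0, 0], [0, 0, 0], [0, 0, 0], [0, 0, 0], [0, 0, 0], [0, 0, 0]])

```text
time: 29.85
tool_pos: [0.5449, 0.0669, 0.2128]
tool_rot: [3.139, -0.0, 1.571]
contact_force: [0.7, -0.9, 1.0]
opening: 0.0919
grip_force: 0.0
```

Call:
arm_command(fingers=[-1, -1, -1, -1, -1, -1, -1, -1], travel=[[0.02, -0.03, 0], [0.04, -0.06, 0], [0.06, -0.09, 0], [0.08, -0.12, 0], [0.1, -0.14, 0], [0.11, -0.15, 0], [0.11, -0.15, 0], [0.11, -0.15, 0]], dr=[[0, 0, 0], [0, 0, 0], [0, 0, 0], [0, 0, 0], [0, 0, 0], [0, 0, 0], [0, 0, 0], [0, 0, 0]])

```text
time: 30.52
tool_pos: [0.3953, 0.1773, 0.2124]
tool_rot: [3.14, -0.0, 1.573]
contact_force: [1.6, 0.0, 0.8]
opening: 0.092
grip_force: 0.0
```

```bash
python3 look.py 8
```

```text
30.5167 [0.39533364 0.17731929 0.21240664] [ 3.13996501e+00 -2.04699499e-04  1.57257192e+00]
top [209 144  25  31 584] top 0.117 [0.6252 0.0669] [0.043 0.043]
top [249 145  26  32 621] top 0.108 [ 0.6337 -0.011 ] [0.045 0.045]
top [329 150  24  24 432] top 0.099 [ 0.647  -0.1652] [0.038 0.035]
top [293 155  16  18 223] top 0.107 [ 0.639 -0.088] [0.01  0.012]
```

View pics/top_8.png

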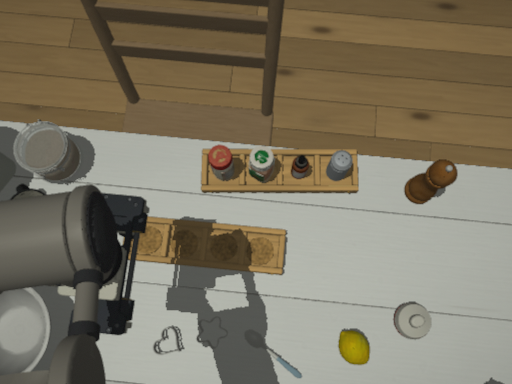

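The top view shows the new rack filled left to right: red (220,160), white (261,162), dropper (301,166), shaker (341,162). All four are upright at their proper heights. The old rack holds only its discs, and the arm is clear.

```bash
python3 -c "
from cell import *
print(hand_in())"
```

```text
the job is handed in; nothing more can be done
None
```

The four seasonings now stand upright in the other rack in reverse order (left to right: red jar, white jar, dropper, shaker), and I handed the job in at about 31 s with the arm clear.

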